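Line up the nut jars by height beside the red tin

ROBOT

A 6-joint arm with a two-finger parallel gripper is mounted at the origin on the work surface. World frame = base frame: x ahead of the robot, y to its left, z up, the work surface at z = 0. Lengths are in m, angles in rad, forces in N, time in s.
With the tool pointing down it reaches from about 0.35 to 0.8 m from the base axis. Payload 7.3 kg.
Tool frame: the origin (TCP) lies between the finger pads; the fingertips stand 25 mm ahead of it and the grasp point (between the pads) lies 6 mm ahead of it (r.tip_extent is the distance from the TCP to the fingertips, in m); z points along the fingers, y is the line along which they close (so a half turn about z gives the same grasp; the last joint's range is limited). The gripper opens to 85 mm and grips with 20 to 120 N. Pads are 22 mm wide; open, the fingers measure 114 mm over their backs; the gripper's body (76 mm by 85 mm) begins 54 mm behind the grasp point. The pads swing forward as they close: fully open they stand 13 mm farther back than shut.
Start: joints at [1.062, 0.342, 1.524, -0, 1.275, -0.146], TCP at [0.186, 0.491, 0.233] pointing down, gripper open.
Joint ranges: [-2.53, 2.53], [-0.77, 2.02], [0.04, 2.7], [-1, 4.14], [0.28, 2.66], [-3.11, 3.11]. Speed limits (rad/s): [2.57, 2.57, 3.14, 3.14, 3.14, 3.14].

INTERFACE

Orientations are given as a unit quaternion [x, y, z, w].
In Python, from workcell import r, command_gripper, optics gives the robot as it stands. The module is installed in compiled form; this text tells all that it offers. Calls block until the motion is done:
- r.reach(position, orientation): joint-space move of the TCP to a pose.
- r.move_straight(position, orientation=None, speed=0.15, max_force=None): straight line of the TCP; orientation=None keeps the orientation; speed is the mean speed in m/s. With max_force (N) it stops when the force on the tool has changed by that much, and returns True; else False.
- r.movej(angles): joint-space move.
- command_gripper(opening, force=None): finger opening in m; force is the grip in N (None keeps the last); returns when the fingers have stopped.
- r.hold(seconds).
- r.solve_ik(position, orientation): joint angles nearest the present ones, or None.
- r.read_state(): the state.
- optics.get_image(name): name is "side" or "top"; returns (picture, depth): 384x512x3 uint8, red, green, blue; 384x512 float32, m along the optical axis (not along the pixel's ray), 0 where there is no reading.
- optics.camera_model(name): a dict with "K" (3x3 intrinsics, pixels), "R" (3x3) and "t" (3): a world point X has camera coordinates R X + t. Camera axes: x right, y down, z forward; pixel columns grow to the right and rows downward; lengths in m; the calibration is good to about 2 mm. A picture is of the moment at which its call begins. camera_model takes no time and is no camera call.
A pose or a line that the arm cannot do raises r.PlanningError and nothing moves.
- r.finish_job(): hands the job in; it is judged then, once.
The state is a dict: "time_s": time; "joint_positions": joint angles; "dq": joint speeds; "tau": joint torques, N m; "eef_pos": TCP position; "eef_rot": TCP orientation; "contact_force": force on the tool from outside, world axes, zero at the start; "torque": the same for the moment, N m; "grip_width": finger opening in m; "grip_force": force on a finger pad.
Only numpy, scipy, OpenCV 4.12 (cv2) and the standard library are available. Lean on these libraries where they do the work, as an engineer would, in place of code of your own. Each camera call takes 0.05 s, during which the arm holds its last target. There are 200 camera calls.

TASK

Line the glass jars up on the four grey coasters in order of height, one jar centred on each coaster: the tallest next to the red tin, stepping down to the shortest at the other end of the row. Use one jar of each size; of the two equal jars put either one in the row and leave the other standing where it is. Keep the jars upright, set them down gently, and do not move the tin.

Things in the scene. Friction and masses are not known exactly. Their poses are not given: they have to be found in the camera images.
- jar_a: the largest jar: straight-sided round glass jar with hazelnuts in it and a steel twist cap as wide as the jar; 60 mm in diameter, 115 mm tall with its cap (the cap is the top 15 mm), about 300 g; loose, standing upright on the console. Origin: centre of its underside; z up along its axis.
- jar_b: the second largest jar: straight-sided round glass jar with hazelnuts in it and a steel twist cap as wide as the jar; 52 mm in diameter, 92 mm tall with its cap (the cap is the top 15 mm), about 220 g; loose, standing upright on the console. Origin: centre of its underside; z up along its axis.
- jar_c1: one of the two equal jars of the third size (twin of jar_c2): straight-sided round glass jar with hazelnuts in it and a steel twist cap as wide as the jar; 44 mm in diameter, 70 mm tall with its cap (the cap is the top 15 mm), about 150 g; loose, standing upright on the console. Origin: centre of its underside; z up along its axis.
- jar_c2: the other of the two equal jars of the third size (twin of jar_c1): straight-sided round glass jar with hazelnuts in it and a steel twist cap as wide as the jar; 44 mm in diameter, 70 mm tall with its cap (the cap is the top 15 mm), about 150 g; loose, standing upright on the console. Origin: centre of its underside; z up along its axis.
- jar_d: the smallest jar: straight-sided round glass jar with hazelnuts in it and a steel twist cap as wide as the jar; 36 mm in diameter, 50 mm tall with its cap (the cap is the top 15 mm), about 90 g; loose, standing upright on the console. Origin: centre of its underside; z up along its axis.
- coaster_1: flat round grey silicone coaster, 84 mm in diameter, 4 mm thick, lying fast on the console; the four lie in one straight row, about 92 mm from centre to centre, and this is the end one on the robot's left (+y). Origin: centre of its underside (the top is 4 mm above it); its y axis runs along the row towards the coaster at the robot's left, its x axis across the row.
- coaster_2: flat round grey silicone coaster, 84 mm in diameter, 4 mm thick, lying fast on the console; the four lie in one straight row, about 92 mm from centre to centre, and this is second from the robot's left. Origin: centre of its underside (the top is 4 mm above it); its y axis runs along the row towards the coaster at the robot's left, its x axis across the row.
- coaster_3: flat round grey silicone coaster, 84 mm in diameter, 4 mm thick, lying fast on the console; the four lie in one straight row, about 92 mm from centre to centre, and this is third from the robot's left. Origin: centre of its underside (the top is 4 mm above it); its y axis runs along the row towards the coaster at the robot's left, its x axis across the row.
- coaster_4: flat round grey silicone coaster, 84 mm in diameter, 4 mm thick, lying fast on the console; the four lie in one straight row, about 92 mm from centre to centre, and this is the end one on the robot's right (-y). Origin: centre of its underside (the top is 4 mm above it); its y axis runs along the row towards the coaster at the robot's left, its x axis across the row.
- tin: red plastic tin with a clip-on lid, 90 x 90 mm, 135 mm tall, about 0.8 kg, standing just beyond one end of the row of coasters, in line with it, its centre about 110 mm from the nearest coaster's centre; at either end of the row, differing from start to start (a tea glass on a saucer, about 100 mm tall, stands at the other end in the same way). It stays where it is. Origin: centre of its underside, z up.
There are look-alikes about, which are no part of the job. Of the things shaped like the tin, the red one is meant.

How it is judged:
At the end, for the whole second after the job is handed in: Counted from the tin, jar_a, jar_b, one of jar_c1/jar_c2, and jar_d stand on the 1st to 4th coaster, upright (0.1 rad), within 12 mm of its centre, released, at rest; the other twin stands within 15 mm of its start (((horizontal distance between tin and coaster_1 below 0.2 m and (horizontal distance between jar_a and coaster_1 below 0.012 m and height (world z) of jar_a between 0.001 and 0.008 m and angle between jar_a's own z axis and vertical below 0.1 rad and linear speed of jar_a below 0.02 m/s and angular speed of jar_a below 0.2 rad/s) and (horizontal distance between jar_b and coaster_2 below 0.012 m and height (world z) of jar_b between 0.001 and 0.008 m and angle between jar_b's own z axis and vertical below 0.1 rad and linear speed of jar_b below 0.02 m/s and angular speed of jar_b below 0.2 rad/s) and (horizontal distance between jar_d and coaster_4 below 0.012 m and height (world z) of jar_d between 0.001 and 0.008 m and angle between jar_d's own z axis and vertical below 0.1 rad and linear speed of jar_d below 0.02 m/s and angular speed of jar_d below 0.2 rad/s) and (((horizontal distance between jar_c1 and coaster_3 below 0.012 m and height (world z) of jar_c1 between 0.001 and 0.008 m and angle between jar_c1's own z axis and vertical below 0.1 rad and linear speed of jar_c1 below 0.02 m/s and angular speed of jar_c1 below 0.2 rad/s) and (distance of jar_c2 from where it was at the start of the episode below 0.015 m and angle between jar_c2's own z axis and vertical below 0.1 rad)) or ((horizontal distance between jar_c2 and coaster_3 below 0.012 m and height (world z) of jar_c2 between 0.001 and 0.008 m and angle between jar_c2's own z axis and vertical below 0.1 rad and linear speed of jar_c2 below 0.02 m/s and angular speed of jar_c2 below 0.2 rad/s) and (distance of jar_c1 from where it was at the start of the episode below 0.015 m and angle between jar_c1's own z axis and vertical below 0.1 rad)))) or (horizontal distance between tin and coaster_4 below 0.2 m and (horizontal distance between jar_a and coaster_4 below 0.012 m and height (world z) of jar_a between 0.001 and 0.008 m and angle between jar_a's own z axis and vertical below 0.1 rad and linear speed of jar_a below 0.02 m/s and angular speed of jar_a below 0.2 rad/s) and (horizontal distance between jar_b and coaster_3 below 0.012 m and height (world z) of jar_b between 0.001 and 0.008 m and angle between jar_b's own z axis and vertical below 0.1 rad and linear speed of jar_b below 0.02 m/s and angular speed of jar_b below 0.2 rad/s) and (horizontal distance between jar_d and coaster_1 below 0.012 m and height (world z) of jar_d between 0.001 and 0.008 m and angle between jar_d's own z axis and vertical below 0.1 rad and linear speed of jar_d below 0.02 m/s and angular speed of jar_d below 0.2 rad/s) and (((horizontal distance between jar_c1 and coaster_2 below 0.012 m and height (world z) of jar_c1 between 0.001 and 0.008 m and angle between jar_c1's own z axis and vertical below 0.1 rad and linear speed of jar_c1 below 0.02 m/s and angular speed of jar_c1 below 0.2 rad/s) and (distance of jar_c2 from where it was at the start of the episode below 0.015 m and angle between jar_c2's own z axis and vertical below 0.1 rad)) or ((horizontal distance between jar_c2 and coaster_2 below 0.012 m and height (world z) of jar_c2 between 0.001 and 0.008 m and angle between jar_c2's own z axis and vertical below 0.1 rad and linear speed of jar_c2 below 0.02 m/s and angular speed of jar_c2 below 0.2 rad/s) and (distance of jar_c1 from where it was at the start of the episode below 0.015 m and angle between jar_c1's own z axis and vertical below 0.1 rad)))))); the robot touches nothing.
It fails at once if a jar is let fall (free of the fingers and moving faster than 0.5 m/s, as after a 13 mm drop) ((linear speed of jar_a above 0.5 m/s and contact force between jar_a and the fingers below 0.2 N) or (linear speed of jar_b above 0.5 m/s and contact force between jar_b and the fingers below 0.2 N) or (linear speed of jar_c1 above 0.5 m/s and contact force between jar_c1 and the fingers below 0.2 N) or (linear speed of jar_c2 above 0.5 m/s and contact force between jar_c2 and the fingers below 0.2 N) or (linear speed of jar_d above 0.5 m/s and contact force between jar_d and the fingers below 0.2 N)).
It fails at once if a coaster is struck or pressed hard (more than 50 N) (contact force between any of coaster_1, coaster_2, coaster_3, coaster_4 and anything else above 50 N).
It fails at once if a jar is tipped over (more than 0.6 rad) (angle between any of jar_a, jar_b, jar_c1, jar_c2, jar_d's own z axis and vertical above 0.6 rad).
It fails at once if the red tin is shoved (more than 20 mm) (distance of tin from where it was at the start of the episode above 0.02 m).
It also fails if it takes over 106 s, if anything falls off the work surface, if the arm or the gripper's body presses on something with over 40 N, if the wrist force passes 120 N, or if a joint passes its speed limit or range.

## Working session

There is one attempt and no reset: what is moved stays moved. The work goes in short steps, each a Python script; the robot and the scene stay as the last script left them, time stands still between calls to the robot, and variables do not carry over. Pictures are saved under pics/ and viewed, at most 14 in all, crops included, and the job is handed in when it is done.

```bash
mkdir -p pics && cat > h.py <<'E'
import numpy as np, cv2
from workcell import r, command_gripper, optics
def snap(name):
    im,d=optics.get_image(name); return im,d,optics.camera_model(name)
def cloud(d,m):
    K,R,t=np.array(m["K"]),np.array(m["R"]),np.array(m["t"])
    v,u=np.mgrid[:d.shape[0],:d.shape[1]]
    P=np.stack([(u-K[0,2])/K[0,0]*d,(v-K[1,2])/K[1,1]*d,d],-1)
    return (P-t)@R
def ray(m,u,v,z):
    K,R,t=np.array(m["K"]),np.array(m["R"]),np.array(m["t"])
    c=-R.T@t; w=R.T@np.linalg.solve(K,[u,v,1.]); return c+w*(z-c[2])/w[2]
E
python3 - <<'E'
from h import *
for n in("top","side"):
    im,d,m=snap(n); cv2.imwrite(f"pics/{n}0.png",im[:,:,::-1]); np.savez(f"{n}0.npz",im=im,d=d)
    print(n,np.round(m["K"],1).tolist(),np.round(m["R"],3).tolist(),np.round(m["t"],3), -np.array(m["R"]).T@np.array(m["t"]))
print(r.read_state()["eef_rot"],r.tip_extent)
E
```

```text
top [[418.1, 0.0, 253.3], [0.0, 418.1, 187.2], [0.0, 0.0, 1.0]] [[-0.013, -1.0, 0.016], [-0.983, 0.01, -0.183], [0.183, -0.018, -0.983]] [0.049 0.493 1.267] [0.2535261  0.06745789 1.3347418 ]
side [[497.2, 0.0, 259.3], [0.0, 497.2, 196.5], [0.0, 0.0, 1.0]] [[0.942, -0.337, -0.01], [-0.232, -0.629, -0.742], [0.244, 0.701, -0.671]] [-0.472  0.181  1.305] [ 0.16810135 -0.95936644  1.00449801]
[ 1.80382446e-01  9.83596304e-01 -6.55842386e-04 -2.30737959e-04] 0.025
```

View pics/top0.png

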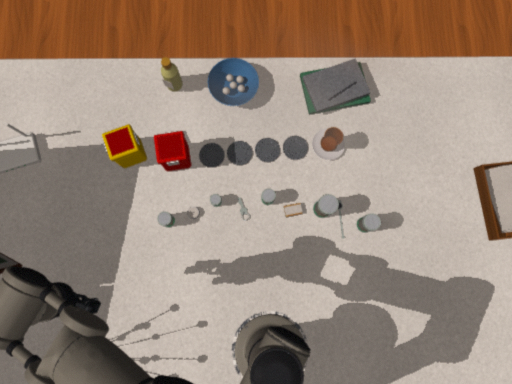

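View pics/side0.png

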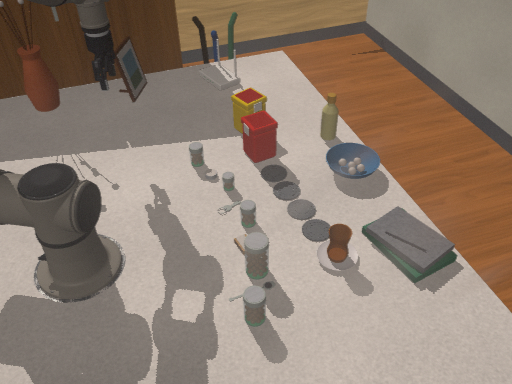

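The top view shows the red tin at (172,150). A yellow tin with a red lid at (123,146) is a look-alike. The coasters are at (211,155), (240,153), (268,150) and (295,148), and the saucer with the glass is at (331,142). The jars are at (166,219), (215,200), (268,196), (328,205) and (371,222), with small clutter at (196,212), (244,210), (293,210) and (341,220). The side view shows the same jars at (197,154), (229,181), (248,214), (257,256) and (255,306).

Next I'll measure heights and centres from the depth images and make one close crop.

```bash
python3 - <<'E'
from h import *
px={"top":[(166,219),(215,200),(268,196),(328,205),(371,222)],"side":[(197,150),(229,177),(248,208),(257,242),(255,294)]}
for n in("top","side"):
    f=np.load(n+"0.npz"); m=optics.camera_model(n); P=cloud(f["d"],m)
    for u,v in px[n]:
        s=(slice(v-18,v+19),slice(u-16,u+17)); Q=P[s].reshape(-1,3); ok=(f["d"][s].ravel()>0)&(Q[:,2]>.035)
        zt=np.percentile(Q[ok,2],90); T=Q[ok&(Q[:,2]>zt-.008)]
        print(n,(u,v),"ztop %.3f"%zt,"n",len(T),"mid",np.round((T.min(0)+T.max(0))/2,3),"mean",np.round(T.mean(0),3),"size",np.round(np.ptp(T,0),3))
    g=P[...,2][f["d"]>0]; print("floor",np.median(g[(abs(g)<.03)]))
m=optics.camera_model("top"); f=np.load("top0.npz")
hsv=cv2.cvtColor(f["im"],cv2.COLOR_RGB2HSV)
gray=cv2.cvtColor(f["im"],cv2.COLOR_RGB2GRAY)
mk=((gray<105)).astype(np.uint8); mk[:, :196]=0; mk[:,312:]=0; mk[:130]=0; mk[172:]=0
n_,l,st,ce=cv2.connectedComponentsWithStats(mk)
for s,c in zip(st[1:],ce[1:]):
    if s[4]>100: print("coaster",s,np.round(ray(m,s[0]+s[2]/2-.5,s[1]+s[3]/2-.5,.004),3),np.round(ray(m,*c,.004),3))
P=cloud(f["d"],m)
red=cv2.inRange(hsv,(0,150,60),(8,255,255))|cv2.inRange(hsv,(172,150,60),(180,255,255))
for nm,(u0,u1) in dict(red=(150,195),yel=(100,148)).items():
    Q=P[120:180,u0:u1].reshape(-1,3); zt=np.percentile(Q[:,2],97); T=Q[Q[:,2]>zt-.01]; print(nm,zt,T.mean(0),np.ptp(T,0))
a=cv2.resize(f["im"][125:240,145:395],None,fx=3.2,fy=3.2,interpolation=cv2.INTER_CUBIC)
cv2.imwrite("pics/crop1.png",a[:,:,::-1])
E
```

```text
top (166, 219) ztop 0.073 n 161 mid [0.395 0.315 0.071] mean [0.396 0.315 0.071] size [0.04  0.043 0.012]
top (215, 200) ztop 0.053 n 99 mid [0.456 0.163 0.053] mean [0.455 0.163 0.051] size [0.033 0.031 0.014]
top (268, 196) ztop 0.074 n 148 mid [ 0.462 -0.002  0.072] mean [ 0.463 -0.002  0.071] size [0.041 0.04  0.011]
top (328, 205) ztop 0.118 n 313 mid [ 0.428 -0.176  0.116] mean [ 0.428 -0.176  0.116] size [0.059 0.059 0.012]
top (371, 222) ztop 0.095 n 229 mid [ 0.375 -0.308  0.094] mean [ 0.376 -0.309  0.093] size [0.049 0.051 0.013]
floor 0.00033060205141802846
side (197, 150) ztop 0.070 n 114 mid [0.399 0.314 0.068] mean [0.398 0.312 0.068] size [0.044 0.05  0.012]
side (229, 177) ztop 0.050 n 84 mid [0.459 0.161 0.047] mean [0.458 0.161 0.048] size [0.034 0.039 0.01 ]
side (248, 208) ztop 0.070 n 152 mid [ 0.466 -0.003  0.068] mean [ 0.466 -0.005  0.069] size [0.043 0.046 0.011]
side (257, 242) ztop 0.116 n 381 mid [ 0.431 -0.177  0.114] mean [ 0.43  -0.179  0.114] size [0.06  0.064 0.012]
side (255, 294) ztop 0.093 n 362 mid [ 0.379 -0.31   0.091] mean [ 0.378 -0.311  0.091] size [0.052 0.053 0.011]
floor -0.001144715904101381
coaster [283 136  25  23 450] [ 0.635 -0.097  0.004] [ 0.634 -0.097  0.004]
coaster [255 138  25  24 461] [ 0.627 -0.004  0.004] [ 0.627 -0.005  0.004]
coaster [ 198  141   55   26 1052] [0.614 0.134 0.004] [0.615 0.136 0.004]
red 0.13926501214424467 [0.59701129 0.28797305 0.14788691] [0.39762614 0.27185538 1.20544131]
yel 0.1391860541563164 [0.6113625  0.43297005 0.15324953] [0.41994504 0.42669948 1.20543801]
```

View pics/crop1.png

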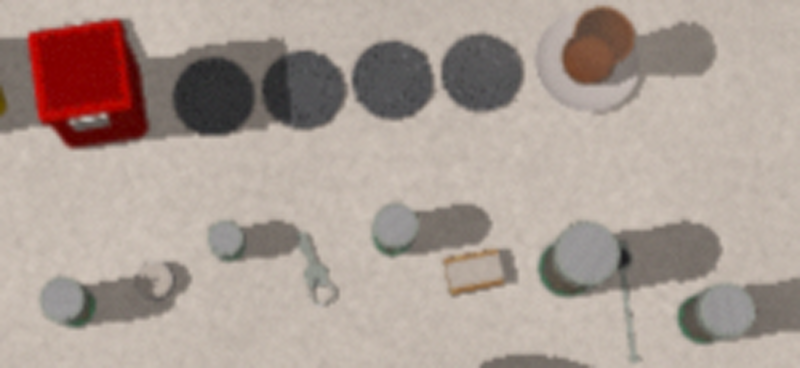

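The crop confirms the order along the row: red tin, four coasters, then the tea glass. That puts the tin at coaster_1. From the depth heights, 0.118 m is jar_a, 0.095 m is jar_b, 0.074 m (two of them) are the twins, and 0.053 m is jar_d. I'll check the coasters in both views and test IK.

```bash
python3 - <<'E'
from h import *
from scipy.spatial.transform import Rotation as Ro
seeds={"top":[(211,155),(240,153),(268,150),(295,148)],"side":[(274,173),(286,190),(301,209),(316,230)]}
for n in seeds:
    f=np.load(n+"0.npz"); m=optics.camera_model(n); g=cv2.cvtColor(f["im"],cv2.COLOR_RGB2GRAY)
    for u,v in seeds[n]:
        g0=int(np.median(g[v-2:v+3,u-2:u+3])); mk=(g<g0+22).astype(np.uint8)
        mk=cv2.morphologyEx(mk,cv2.MORPH_OPEN,np.ones((3,3),np.uint8)); w=np.zeros_like(mk); w[v-13:v+14,u-16:u+17]=1
        _,l,st,ce=cv2.connectedComponentsWithStats(mk*w); i=l[v,u]; s=st[i]
        print(n,g0,s,np.round(ray(m,*ce[i],.004),3),np.round(ray(m,s[0]+s[2]/2-.5,s[1]+s[3]/2-.5,.004),3))
f=np.load("top0.npz");P=cloud(f["d"],optics.camera_model("top"))
Q=P[125:175,150:195].reshape(-1,3);T=Q[abs(Q[:,2]-.138)<.006];print("tin",T.mean(0))
for rot in (Ro.from_matrix(np.array([[0,1,0],[1,0,0],[0,0,-1]]).T),Ro.from_matrix(np.array([[0,-1,0],[-1,0,0],[0,0,-1]]).T)):
    q=rot.as_quat(); print(q)
    for p in [(.43,-.177),(.377,-.31),(.465,-.003),(.457,.162),(.611,.181),(.635,-.097)]:
        for z in(.04,.24):
            a=r.solve_ik([*p,z],q); print(p,z,None if a is None else np.round(a,2))
E
```

```text
top 49 [200 143  24  24 464] [0.611 0.179 0.004] [0.611 0.179 0.004]
top 83 [226 141  27  24 509] [0.617 0.089 0.004] [0.617 0.088 0.004]
top 84 [255 138  25  24 462] [ 0.627 -0.005  0.004] [ 0.627 -0.004  0.004]
top 86 [283 136  25  23 453] [ 0.634 -0.097  0.004] [ 0.635 -0.097  0.004]
side 81 [261 165  30  22 437] [0.613 0.165 0.004] [0.613 0.161 0.004]
side 106 [270 177  30  24 591] [0.619 0.098 0.004] [0.616 0.093 0.004]
side 120 [285 196  33  27 575] [ 0.627 -0.008  0.004] [ 0.628 -0.007  0.004]
side 105 [302 219  31  25 567] [ 0.636 -0.104  0.004] [ 0.634 -0.105  0.004]
tin [0.60132423 0.29095341 0.13599754]
[0.70710678 0.70710678 0.         0.        ]
(0.43, -0.177) 0.04 [-0.56  0.5   1.92 -0.    0.72 -0.56]
(0.43, -0.177) 0.24 [-0.56  0.23  1.67 -0.    1.25 -0.56]
(0.377, -0.31) 0.04 [-0.85  0.53  1.86 -0.    0.76 -0.85]
(0.377, -0.31) 0.24 [-0.85  0.27  1.61 -0.    1.26 -0.85]
(0.465, -0.003) 0.04 [-0.17  0.5   1.92 -0.    0.72 -0.17]
(0.465, -0.003) 0.24 [-0.17  0.23  1.67 -0.    1.25 -0.17]
(0.457, 0.162) 0.04 [ 0.18  0.52  1.87 -0.    0.75  0.18]
(0.457, 0.162) 0.24 [ 0.
[... 317 characters left out ...]

(0.43, -0.177) 0.04 [-0.56  0.5   1.92 -0.    0.72  2.59]
(0.43, -0.177) 0.24 [-0.56  0.23  1.67 -0.    1.25  2.59]
(0.377, -0.31) 0.04 [-0.85  0.53  1.86 -0.    0.76  2.3 ]
(0.377, -0.31) 0.24 [-0.85  0.27  1.61 -0.    1.26  2.3 ]
(0.465, -0.003) 0.04 [-0.17  0.5   1.92 -0.    0.72  2.97]
(0.465, -0.003) 0.24 [-0.17  0.23  1.67 -0.    1.25  2.97]
(0.457, 0.162) 0.04 [ 0.18  0.52  1.87 -0.    0.75 -2.96]
(0.457, 0.162) 0.24 [ 0.18  0.26  1.62 -0.    1.26 -2.96]
(0.611, 0.181) 0.04 [ 0.17  0.74  1.41 -0.    0.99 -2.97]
(0.611, 0.181) 0.24 [ 0.17  0.55  1.17 -0.    1.42 -2.97]
(0.635, -0.097) 0.04 [-0.27  0.74  1.39 -0.    1.    2.87]
(0.635, -0.097) 0.24 [-0.27  0.56  1.15 -0.    1.43  2.87]
```

The coasters agree with each other: spacing is about 92.5 mm, and extending the row by 110 mm lands on the measured tin centre. I'll place jar_a first.

```bash
cat >> h.py <<'E'
Q=[2**-.5,2**-.5,0,0]   # tool down, fingers closing along x (across the row)
JAR=dict(a=(.4295,-.177,.083,.060),b=(.377,-.3095,.066,.052),c=(.464,-.003,.051,.044),d=(.4575,.162,.041,.036))
COA=[(.612,.180),(.620,.087),(.628,-.005),(.636,-.098)]
T=lambda: r.read_state()["time_s"]
def pick(k):
    x,y,g,w=JAR[k]; t=T(); top=g+.15
    command_gripper(.085); r.reach([x,y,top],Q); r.move_straight([x,y,g],speed=.12)
    command_gripper(w-.012,35); s=r.read_state(); print(k,"grip",s["grip_width"],s["grip_force"])
    r.move_straight([x,y,top],speed=.15); s=r.read_state()
    print("lifted",s["grip_width"],s["grip_force"],np.round(s["contact_force"],1),"dt",T()-t)
def place(k,i):
    x,y=COA[i]; g=JAR[k][2]; t=T()
    r.reach([x,y,g+.15],Q); r.move_straight([x,y,g+.016],speed=.12)
    hit=r.move_straight([x,y,g+.001],speed=.02,max_force=5); s=r.read_state()
    print("down",hit,"dz",s["eef_pos"][2]-g,np.round(s["contact_force"],1))
    command_gripper(min(.085,JAR[k][3]+.02)); r.move_straight([x,y,g+.15],speed=.15); print("dt",T()-t,"t",T())
E
python3 - <<'E'
from h import *
pick("a"); im,d,m=snap("side"); cv2.imwrite("pics/lift_a.png",im[:,:,::-1])
E
```

```text
a grip 0.05921158631553424 36.94790169596672
lifted 0.05915880085434563 38.173757046461105 [-0.3 -0.5 -2.7] dt 5.6417
```

View pics/lift_a.png

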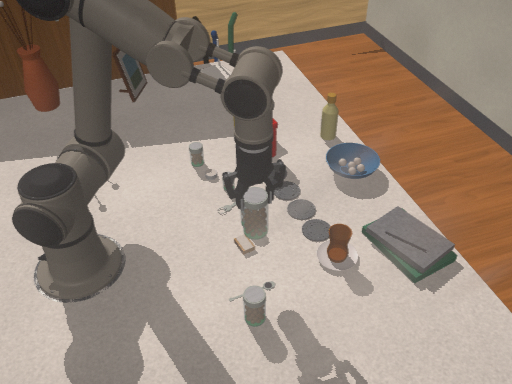

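The jar hangs upright in the gripper at (256,214), and the lift force of 2.7 N matches its weight. Next I'll place it.

```bash
python3 - <<'E'
from h import *
place("a",0); pick("b"); place("b",1)
im,d,m=snap("top"); cv2.imwrite("pics/ab.png",im[:,:,::-1]); P=cloud(d,m)
for c,h in zip(COA[:2],(.119,.096)):
    S=P[(abs(P[...,2]-h-.002)<.006)&(np.hypot(P[...,0]-c[0],P[...,1]-c[1])<.05)]
    if len(S): print(len(S),np.round((S.min(0)+S.max(0))/2,3),np.ptp(S,0))
E
```

```text
down True dz 0.004709851425016703 [-0.2 -0.2  3.9]
dt 4.7916 t 10.5833
b grip 0.05112015981530566 35.966176092624664
lifted 0.05122884728606802 36.79435886442661 [ 0.3  0.  -2.3] dt 5.1417
down True dz 0.00463022949880329 [-0.6 -0.4  4.2]
dt 5.0083 t 20.7333
69 [0.609 0.202 0.121] [0.04667945 0.01587782 0.01130284]
```

View pics/ab.png

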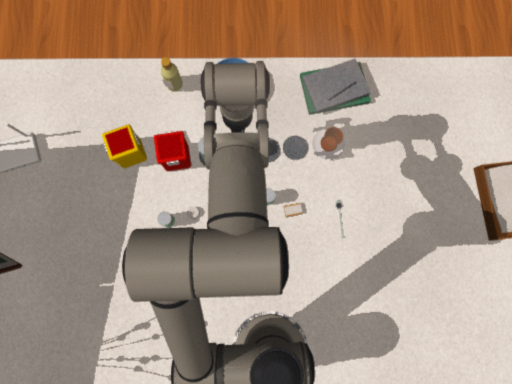

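The arm hides the placed jars in this view, but the tin at (172,150) and the twins are unmoved. I'll go on with jar_c and jar_d, then move the arm clear and measure.

```bash
python3 - <<'E'
from h import *
pick("c"); place("c",2); pick("d"); place("d",3)
r.reach([.15,-.45,.35],Q) if r.solve_ik([.15,-.45,.35],Q) is not None else r.reach([.25,-.4,.3],Q)
print(T())
for n in("top","side"):
    im,d,m=snap(n); np.savez(n+"1.npz",im=im,d=d); P=cloud(d,m); b=.002 if n=="top" else 0
    for c,h in zip(COA+[(.396,.315)],(.119,.096,.074,.054,.070)):
        S=P[(abs(P[...,2]-h-b)<.006)&(np.hypot(P[...,0]-c[0],P[...,1]-c[1])<.045)]
        if len(S): print(n,c,len(S),np.round((S.min(0)+S.max(0))/2,3),np.round(np.ptp(S,0),3))
    if n=="top": a=cv2.resize(im[120:235,145:395],None,fx=3.2,fy=3.2)
    else: a=cv2.resize(im[80:280,170:400],None,fx=3,fy=3)
    cv2.imwrite(f"pics/fin_{n}.png",a[:,:,::-1])
E
```

```text
c grip 0.042662042372258444 34.86307779327035
lifted 0.04298791361123629 35.64504358917475 [-0.7 -0.2 -1.6] dt 4.050000000000001
down True dz 0.004532894108092107 [-0.6 -1.2  4.7]
dt 4.0167 t 28.85
d grip 0.03394998751798531 34.41881775856018
lifted 0.03427005484462283 34.92272615432739 [ 0.1 -0.1 -0.7] dt 4.375
down True dz 0.00446479872540239 [-0.7  0.3  4.8]
dt 4.5167 t 37.7417
39.9583
top (0.612, 0.18) 295 [0.609 0.181 0.121] [0.06  0.058 0.011]
top (0.62, 0.087) 208 [0.618 0.087 0.098] [0.049 0.049 0.011]
top (0.628, -0.005) 142 [ 0.627 -0.004  0.075] [0.043 0.038 0.01 ]
top (0.636, -0.098) 93 [ 0.633 -0.097  0.056] [0.034 0.032 0.012]
top (0.396, 0.315) 160 [0.395 0.316 0.072] [0.04  0.043 0.011]
side (0.612, 0.18) 201 [0.613 0.181 0.118] [0.059 0.063 0.01 ]
side (0.62, 0.087) 171 [0.622 0.087 0.095] [0.051 0.057 0.01 ]
side (0.628, -0.005) 141 [ 0.63  -0.005  0.074] [0.045 0.044 0.011]
side (0.636, -0.098) 107 [ 0.636 -0.098  0.054] [0.036 0.036 0.012]
side (0.396, 0.315) 104 [0.398 0.312 0.069] [0.042 0.048 0.01 ]
```

View pics/fin_top.png

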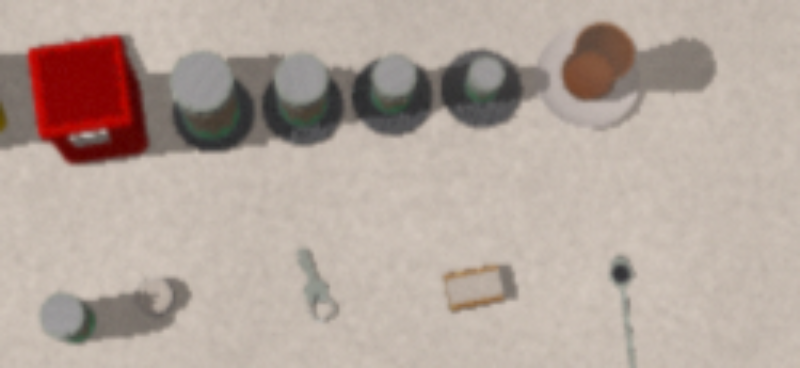

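View pics/fin_side.png

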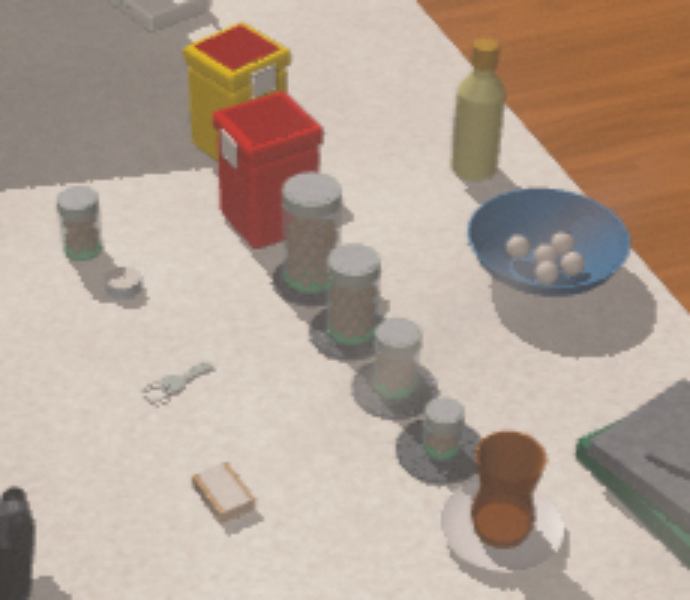

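Both crops show every jar upright on its coaster, stepping down from the tin at (85,85) in the top crop. The jars are within about 3 mm of the coaster centres, and the other twin hasn't moved.

```bash
python3 -c "
from h import *
print(r.finish_job(),T())"
```

```text
the job is handed in; nothing more can be done
the job is handed in; nothing more can be done
```

The job is handed in, with no verdict returned: jar_a, jar_b, one third-size twin and jar_d stand upright on coasters 1 to 4 counted from the red tin, each within about 3 mm of centre by the camera check; the other twin and the tin were not moved, and it took about 40 s of the 106 s allowed.

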